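# Find the middle of the free play of a damper drive and lock it there

### The job

Check the free play of the damper drive on the desk: take the black grip post of its blue lever and swing it gently anticlockwise (seen from above) until you feel it resist, then clockwise until it resists on the other side, never forcing it. Bring the lever to the middle of the free play between those two points, let go, and press the yellow locking button fully home. Leave the other things on the desk where they are.

Things in the scene. Friction and masses are not known exactly. Their poses are not given: they have to be found in the camera images.
- pivot (a point): The fixed vertical pivot axis of the lever, in the centre of the grey drive housing (180 x 180 mm, its top 52 mm above the desk, bolted down). The point lies on the axis at 62 mm height, on top of the round aluminium disc (150 mm diameter, turns with the lever). Its orientation is that of the housing: the lever points roughly, within about 0.4 rad, along the housing's -x.
- grip (a point): Centre (half-way up) of the upright black grip post on the blue lever: 16 mm diameter, 46 mm tall, 66 to 112 mm above the desk, so this point is at 89 mm. It moves on a circle of 100 mm radius about the pivot. In the free play it moves with under 1 N of friction and stays where it is left.
- lever: The blue lever (bar 24 mm wide) and its disc; origin on the pivot axis at desk height, post along its -x. It starts inside the free play but off its middle. The play is 32 to 60 mm wide along the post's circle; its ends differ each time and cannot be seen. There resistance rises alike on both sides, about 5 N per mm at the post: 3 to 8 N is a sure sign of the end, over about 15 N overloads the shaft.
- lock_top (a point): Centre of the top face of the yellow locking button, 22 mm diameter, on the disc, 55 mm from the pivot on the side opposite the post; it turns with the lever. Its top is 84 mm above the desk when up, 76 mm when home.
- lock (a joint): Travel of the yellow locking button, m: 0 when up, 0.008 fully home (straight down). It takes about 3 N and stays where it is pushed. It goes home only with the lever within about 4 mm (at the post) of the middle of the free play; elsewhere it is blocked after about 2 mm.
- shaft (a joint): Elastic twist of the driven shaft inside the housing, rad, positive anticlockwise seen from above: 0 when unloaded, about 0.0017 rad for each newton of resistance at the post. It does not tell where the lever or the play is.
- phone_mid (a point): Bystander: centre of a black phone lying flat, 150 x 72 x 9 mm, long side along its x.
- cap_mid (a point): Bystander: centre of a flat round black cap, 70 mm diameter, 14 mm high.
- driver_grip (a point): Bystander: the middle of the handle of a screwdriver with a red handle, lying along its x axis.

How it is judged:
By the outcome, as a careful person would: the job done as asked, in the order asked, and still so for the second after the job is handed in, with the robot touching nothing.
It also fails if it takes over 70 s, if anything falls off the work surface, if the arm or the gripper's body presses on something with over 40 N, if the wrist force passes 120 N, or if a joint passes its speed limit or range.

### The arm

A 7-joint arm with a two-finger parallel gripper is mounted at the origin on the work surface. World frame = base frame: x ahead of the robot, y to its left, z up, the work surface at z = 0. Lengths are in m, angles in rad, forces in N, time in s.
With the tool pointing down it reaches from about 0.425 to 0.875 m from the base axis. Payload 8.4 kg.
Tool frame: the origin (TCP) lies midway between the tips of the shut fingers; the grasp point (between the pads) lies 19 mm behind it; z points along the fingers, y is the line along which they close (so a half turn about z gives the same grasp; the last joint's range is limited). The gripper opens to 85 mm and grips with 20 to 120 N. Pads are 22 mm wide; open, the fingers measure 114 mm over their backs; the gripper's body (76 mm by 85 mm) begins 54 mm behind the grasp point. The pads swing forward as they close: fully open they stand 13 mm farther back than shut.
Start: joints at [-1.416, 0.333, 0.04, 1.465, -0.013, 1.343, -0.059], TCP at [0.163, 0.629, 0.205] pointing down, gripper open.
Joint ranges: [-2.58, 2.58], [-0.38, 2.09], [-1.3, 1.39], [0.25, 2.4], [-1.5, 4.64], [0.08, 2.09], [-2.65, 2.65]. Speed limits (rad/s): [2.22, 2.22, 2.79, 2.79, 3.14, 3.14, 3.14].

### API

Orientations are given as [roll, pitch, yaw] about the fixed x, y, z axes, in that order (R = Rz(yaw) Ry(pitch) Rx(roll)).
In Python, from workcell import bot gives the robot as it stands.
- The arm moves only by the tool arm_command, never from a script. Its argument "increments" is a list of rows, each an object with "dp": the shift along the tool's x, y, z in cm, a list of three; "turn": the turn about the tool's z in degrees. A call has 1 to 8 rows; each row is the pose to reach, as a shift and turn from the pose commanded when the call began, along the tool's axes at that moment; what a row does not reach only later rows make up. A row lasts 1/8 s, in which the tool goes at most 62.5 mm and 10.7 degrees, less where a joint would pass 70% of its speed; a pose out of reach is approached as far as the arm can. A call with a gripper value outside its range is refused whole. "hand" is the finger opening in cm, from 0 to 8.54, set as the call begins (left out, the last holds). The fingers move at their own pace and stop on an object; "force" is the grip in N (left out, the last holds). Time passes only in rows, so rows that repeat a pose let the fingers close. It gives the time, the measured TCP pose, the force, the opening and the grip force at its end, in the units of the state.
- bot.get_state(): the state, without advancing time (a new reading comes with each control period).
- bot.capture(name): name is "side" or "top"; returns the picture (420x560x3 uint8, red, green, blue); there is no depth.
- bot.camera_info(name): a dict with "fx", "fy", "cx", "cy" (pixels), "k1" (the pictures are not rectified: a ray, as slopes to the right and down, at radius r is drawn at 1 + k1 r^2 times it, then the intrinsics apply), "view" (4x4, takes a point from world to camera coordinates). Camera axes: x right, y down, z forward; pixel columns grow to the right and rows downward; lengths in m; the calibration is good to about 2 mm. A picture is of the moment at which its call begins. camera_info takes no time and is no camera call.
- bot.finish_job(): hands the job in; it is judged then, once.
The state is a dict: "clock": time; "joint_positions": joint angles; "joint_velocities": joint speeds; "effort": joint torques, N m; "ee_pos": TCP position; "eef_rot": TCP orientation; "contact_force": force on the tool from outside, world axes, zero at the start; "ft_torque": the same for the moment, N m; "finger_gap": opening from 0.0 (shut) to 1.0 (fully open); "finger_force": force on a finger pad.
Only numpy, scipy, OpenCV 4.12 (cv2) and the standard library are available. Lean on these libraries where they do the work, as an engineer would, in place of code of your own. Each camera call takes 0.05 s, during which the arm holds its last target. There are 200 camera calls.

## Working session

There is one attempt and no reset: what is moved stays moved. The work goes in short steps, Python scripts to look and compute and a tool call to move; the robot and the scene stay as the last step left them, time stands still between calls to the robot, and variables do not carry over. Pictures are saved under pics/ and viewed, at most 10 in all, crops included, and the job is handed in when it is done.

Besides the shell and the picture viewer there is one more tool, called after ">>>" by a JSON object that holds its "op" and its "data", one argument or row to a line. arm_command: Moves the arm, as the interface text tells. Its arguments: {"type":"object","properties":{"increments":{"type":"array","items":{"type":"object","properties":{"dp":{"type":"array","items":{"type":"number"}},"turn":{"type":"number"}}}},"hand":{"type":"number"},"force":{"type":"number"}},"required":["increments"]}

```bash
mkdir -p pics; ls
python3 - <<'E'
from workcell import bot
import cv2
for n in("top","side"):
    cv2.imwrite(f"pics/{n}0.png",bot.capture(n)[:,:,::-1]); print(bot.camera_info(n))
print(bot.get_state())
E
```

```text
pics
{'fx': 466.1659651029469, 'fy': 466.1659651029469, 'cx': 284.23031417255555, 'cy': 208.943329897414, 'k1': -0.11774391196064454, 'view': array([[-0.01128528, -0.99976488, -0.01851584,  0.05913974],
       [-0.99704497,  0.01265786, -0.07577015,  0.60410579],
       [ 0.0759867 ,  0.01760604, -0.99695338,  0.90011145],
       [ 0.        ,  0.        ,  0.        ,  1.        ]])}
{'fx': 527.5720775428457, 'fy': 527.5720775428457, 'cx': 275.3146611570969, 'cy': 205.2404188046077, 'k1': 0.017466971285415835, 'view': array([[ 0.96430623, -0.26467835, -0.00767272, -0.60123577],
       [-0.14296451, -0.49603701, -0.85645107,  0.17937811],
       [ 0.2228781 ,  0.82697803, -0.51617119,  0.97446194],
       [ 0.        ,  0.        ,  0.        ,  1.        ]])}
{'clock': 0.1, 'joint_positions': array([-1.41620269,  0.33384148,  0.03984912,  1.46620887, -0.01338206,
        1.34329387, -0.05847571]), 'joint_velocities': array([-0.00087066, -0.00131492, -0.00051041, -0.00138361,  0.00131606,
       -0.00024091, -0.000781  ]), 'effort': array([ 4.40849690e-03, -6.60018468e+01,  1.37014210e+00, -4.06478012e+01,
        1.67960522e-02,  8.80949898e-03,  1.92286097e-05]), 'ee_pos': array([0.16310417, 0.62872637, 0.20449636]), 'eef_rot': array([-3.14011055e+00,  1.08551807e-04,  2.88783436e+00]), 'contact_force': array([-0.41110815,  0.417272  ,  0.23524398]), 'ft_torque': array([-0.05054269, -0.0043768 , -0.01498087]), 'finger_force': 0.0, 'finger_gap': 1.0043874814452536}
```

View pics/top0.png

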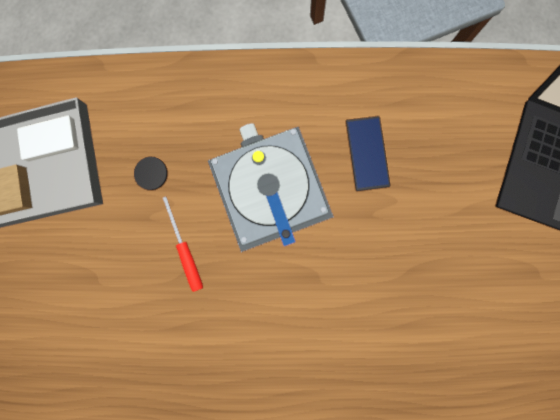

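View pics/side0.png

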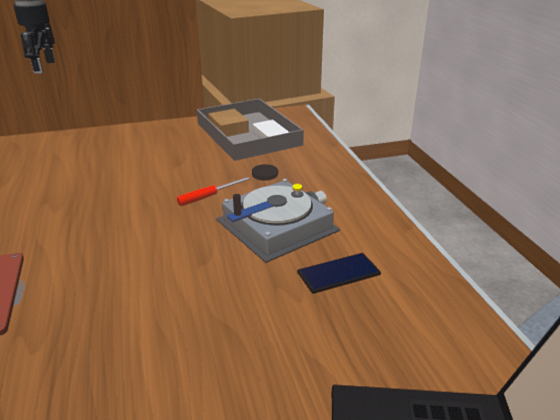

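The top view shows the drive: pivot about (268,185), post about (286,234), button about (258,157). The phone is at (368,153), the cap at (150,173) and the screwdriver at (185,250). In the side view the post is about (237,204) and the button about (297,188). I'll enlarge crops of both.

Run:
```python
import cv2,numpy as np
a=cv2.imread("pics/top0.png")[120:255,200:340]; b=cv2.imread("pics/side0.png")[170:260,210:345]
A=cv2.resize(a,None,fx=4,fy=4,interpolation=cv2.INTER_CUBIC);cv2.imwrite("pics/topc.png",A)
B=cv2.resize(b,None,fx=5,fy=5,interpolation=cv2.INTER_CUBIC);cv2.imwrite("pics/sidec.png",B)
```

```text
(no output)
```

View pics/topc.png

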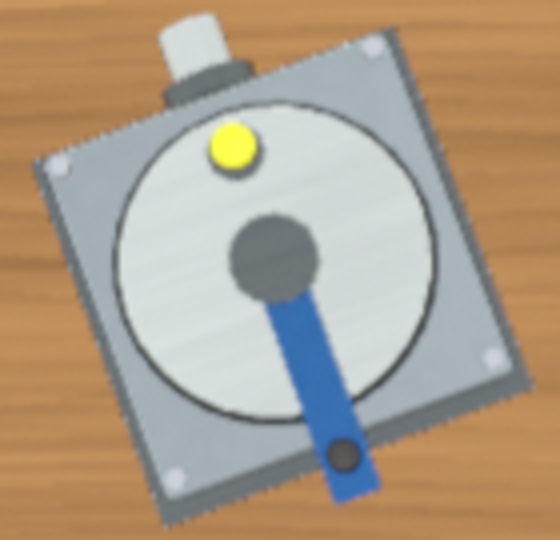

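View pics/sidec.png

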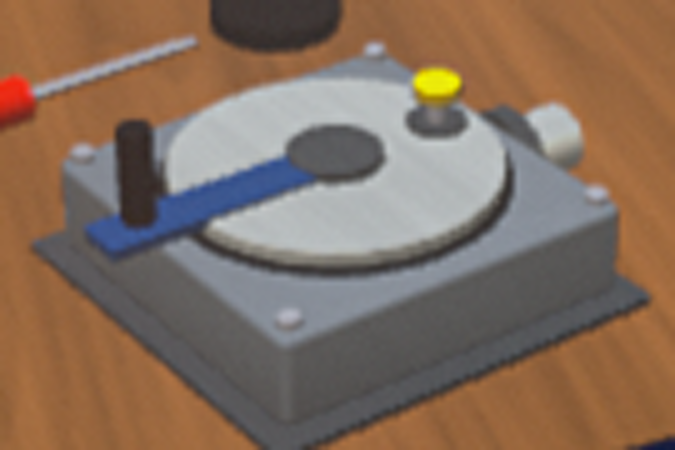

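The top crop gives hub (274,258), post top (343,455) and button (232,146). The side crop gives hub (335,153), post top (134,127), post base (139,222) and button top (437,84).

```bash
cat > h.py <<'E'
import numpy as np,cv2
from workcell import bot
def at(n,u,v,z):
    c=bot.camera_info(n);K=np.array([[c['fx'],0,c['cx']],[0,c['fy'],c['cy']],[0,0,1.]])
    p=cv2.undistortPoints(np.array([[[u,v]]],float),K,np.array([c['k1'],0,0,0.]))[0,0]
    R=c['view'][:3,:3];t=c['view'][:3,3];o=-R.T@t;d=R.T@np.array([*p,1.])
    return (o+d*(z-o[2])/d[2])
E
python3 - <<'E'
from h import *
T=lambda x,y,z:at("top",(x+.5)/4-.5+200,(y+.5)/4-.5+120,z)
S=lambda x,y,z:at("side",(x+.5)/5-.5+210,(y+.5)/5-.5+170,z)
for n,t,s,z in(("hub",(274,258),(335,153),.062),("post",(343,455),(134,128),.112),("btn",(232,146),(437,84),.084)):
    print(n,T(*t,z).round(4),S(*s,z).round(4))
print("hub z66",T(274,258,.066),S(335,153,.066))
for c in((58,164),(373,46),(494,358),(175,481)):print(T(*c,.053).round(4))
print(np.mean([T(*c,.053) for c in((58,164),(373,46),(494,358),(175,481))],0))
E
```

```text
hub [0.6497 0.0814 0.062 ] [0.6514 0.0892 0.062 ]
post [0.5543 0.0488 0.112 ] [0.5553 0.0497 0.112 ]
btn [0.7    0.0995 0.084 ] [0.7011 0.0987 0.084 ]
hub z66 [0.64919418 0.08120285 0.066     ] [0.64961738 0.08265705 0.066     ]
[0.6986 0.1868 0.053 ]
[0.7543 0.0328 0.053 ]
[ 0.6012 -0.0232  0.053 ]
[0.5441 0.1302 0.053 ]
[0.64956737 0.08166081 0.053     ]
```

```bash
cat >> h.py <<'E'
from scipy.spatial.transform import Rotation as Ro
P=np.array([.6495,.0815])
def to(x,y,z,yaw_deg):
    s=bot.get_state();R=Ro.from_euler('xyz',s['eef_rot'])
    d=R.inv().apply(np.array([x,y,z])-s['ee_pos'])*100
    t=-(yaw_deg-np.degrees(s['eef_rot'][2]))
    print("dp",d.round(2),"turn",round((t+180)%360-180,1),"pos",s['ee_pos'].round(4),"rpy",s['eef_rot'].round(4),"F",s['contact_force'].round(2),"q7",s['joint_positions'].round(2),"t",s['clock'])
E
python3 -c "
from h import *
to(.5548,.0493,.205,18.8)"
```

```text
dp [-5.246e+01 -4.625e+01  2.000e-02] turn 146.7 pos [0.1631 0.6287 0.2045] rpy [-3.1401e+00  1.0000e-04  2.8878e+00] F [-0.41  0.42  0.24] q7 [-1.42  0.33  0.04  1.47 -0.01  1.34 -0.06] t 0.1
```

>>> {"op": "arm_command", "data": {
  "increments": [
    {"dp": [-1.5, -1.3, 0], "turn": 4},
    {"dp": [-5, -4.4, 0], "turn": 13},
    {"dp": [-9, -7.9, 0], "turn": 23},
    {"dp": [-13, -11.5, 0], "turn": 33},
    {"dp": [-17, -15, 0], "turn": 43},
    {"dp": [-21, -18.5, 0], "turn": 53},
    {"dp": [-25, -22, 0], "turn": 63},
    {"dp": [-29, -25.6, 0], "turn": 73}
  ],
  "hand": 5
}}

```text
clock: 1.1
ee_pos: [0.3803, 0.3069, 0.2052]
eef_rot: [-3.141, 0.0, 1.608]
contact_force: [0.6, -0.3, 0.6]
finger_gap: 0.585
finger_force: 0.0
```

```bash
python3 -c "
from h import *
to(.5548,.0493,.205,18.8)"
```

```text
dp [-2.639e+01  1.648e+01  1.000e-02] turn 73.3 pos [0.3803 0.3069 0.2052] rpy [-3.1414  0.      1.6081] F [ 0.61 -0.31  0.63] q7 [-1.13 -0.01  0.36  1.86  0.    1.29 -0.73] t 1.1
```

>>> {"op": "arm_command", "data": {
  "increments": [
    {"dp": [-4, 2.5, 0], "turn": 10},
    {"dp": [-8, 5, 0], "turn": 20},
    {"dp": [-12, 7.5, 0], "turn": 30},
    {"dp": [-16, 10, 0], "turn": 40},
    {"dp": [-20, 12.5, 0], "turn": 50},
    {"dp": [-23.5, 14.7, 0], "turn": 60},
    {"dp": [-25.6, 16, 0], "turn": 69},
    {"dp": [-26.4, 16.5, 0], "turn": 73.3}
  ]
}}

```text
clock: 2.1
ee_pos: [0.5562, 0.0499, 0.205]
eef_rot: [3.141, 0.001, 0.328]
contact_force: [-0.3, 1.0, -0.2]
finger_gap: 0.591
finger_force: 0.0
```

```bash
python3 -c "
from h import *
to(.5548,.0493,.08,18.8)
s=bot.capture('side');t=bot.capture('top')
c=np.vstack([cv2.resize(s[100:240,180:340],(640,560))[:,:,::-1]])
cv2.imwrite('pics/c1.png',c)
"
```

```text
dp [-0.14 -0.   12.5 ] turn -0.0 pos [0.5562 0.0499 0.205 ] rpy [3.1408e+00 6.0000e-04 3.2810e-01] F [-0.35  1.01 -0.2 ] q7 [-0.8   0.16  0.71  1.72 -0.11  1.3  -1.31] t 2.1
```

View pics/c1.png

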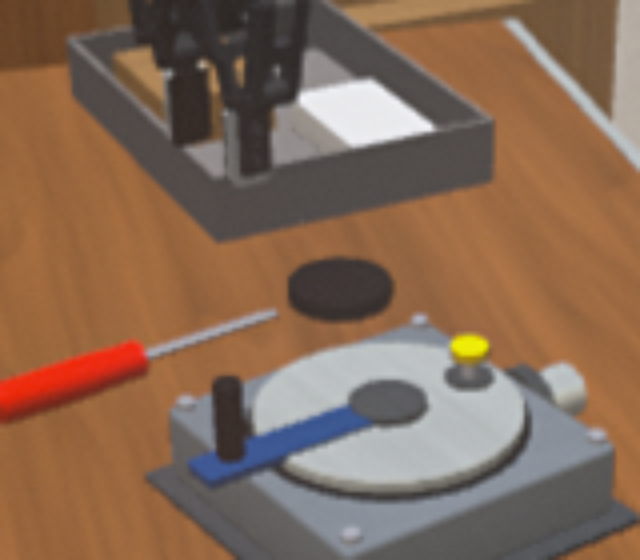

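The open fingers are above the post, at columns 190 and 250, and the post is between them at 228. I'll descend.

>>> {"op": "arm_command", "data": {
  "increments": [
    {"dp": [-0.1, 0, 2]},
    {"dp": [-0.1, 0, 5]},
    {"dp": [-0.1, 0, 8]},
    {"dp": [-0.1, 0, 10.5]},
    {"dp": [-0.1, 0, 12]},
    {"dp": [-0.1, 0, 12.5]},
    {"dp": [-0.1, 0, 12.5]}
  ]
}}

```text
invalid input at $.increments[0]: expected keys dp, turn
```

>>> {"op": "arm_command", "data": {
  "increments": [
    {"dp": [0, 0, 0]},
    {"dp": [0, 0, 0]},
    {"dp": [0, 0, 0]},
    {"dp": [0, 0, 0]},
    {"dp": [0, 0, 0]},
    {"dp": [0, 0, 0]}
  ],
  "hand": 0.8,
  "force": 25
}}

```text
invalid input at $.increments[0]: expected keys dp, turn
```

```bash
python3 -c "
from h import *
to(.5548,.0493,.08,18.8);print(bot.get_state())"
```

```text
dp [-0.14  0.07 12.5 ] turn 0.2 pos [0.556  0.0505 0.205 ] rpy [3.1409e+00 8.0000e-04 3.3140e-01] F [-0.36 -0.54 -0.11] q7 [-0.8   0.16  0.71  1.72 -0.11  1.3  -1.31] t 2.2
{'clock': 2.2, 'joint_positions': array([-0.80163828,  0.16423588,  0.71267395,  1.72132404, -0.11035119,
        1.29768744, -1.30510316]), 'joint_velocities': array([-0.01724209, -0.0143615 , -0.02701525,  0.00791774,  0.00387657,
        0.00280293,  0.05076448]), 'effort': array([  0.5292983 , -40.28127193,   5.21522105, -40.12814283,
        -0.08086801,  -0.04047548,  -0.80722176]), 'ee_pos': array([0.55595753, 0.05054337, 0.20497496]), 'eef_rot': array([3.14088519e+00, 7.54875601e-04, 3.31414781e-01]), 'contact_force': array([-0.35751321, -0.54337158, -0.10898029]), 'ft_torque': array([-0.00544663,  0.01119522,  0.04902703]), 'finger_force': 0.0, 'finger_gap': 0.5834272597395038}
```

>>> {"op": "arm_command", "data": {
  "increments": [
    {"dp": [-0.1, 0, 2], "turn": 0},
    {"dp": [-0.1, 0, 5], "turn": 0},
    {"dp": [-0.1, 0, 8], "turn": 0},
    {"dp": [-0.1, 0, 10.5], "turn": 0},
    {"dp": [-0.1, 0, 12], "turn": 0},
    {"dp": [-0.1, 0, 12.5], "turn": 0},
    {"dp": [-0.1, 0, 12.5], "turn": 0}
  ]
}}

```text
clock: 3.08
ee_pos: [0.5551, 0.0517, 0.0807]
eef_rot: [3.142, -0.0, 0.335]
contact_force: [0.2, -0.0, 0.5]
finger_gap: 0.582
finger_force: 0.0
```

```bash
python3 -c "
from h import *
to(.5548,.0493,.08,18.8)"
```

```text
dp [-0.1   0.21  0.07] turn 0.4 pos [0.5551 0.0517 0.0807] rpy [ 3.1416e+00 -4.0000e-04  3.3490e-01] F [ 0.24 -0.03  0.54] q7 [-0.76  0.29  0.68  1.87 -0.21  1.05 -1.22] t 3.075
```

>>> {"op": "arm_command", "data": {
  "increments": [
    {"dp": [0, 0.1, 0], "turn": 0.3},
    {"dp": [0, 0.1, 0], "turn": 0.3},
    {"dp": [0, 0.1, 0], "turn": 0.3},
    {"dp": [0, 0.1, 0], "turn": 0.3},
    {"dp": [0, 0.1, 0], "turn": 0.3},
    {"dp": [0, 0.1, 0], "turn": 0.3}
  ],
  "hand": 0.8,
  "force": 25
}}

```text
clock: 3.82
ee_pos: [0.5555, 0.0505, 0.0808]
eef_rot: [3.142, -0.001, 0.329]
contact_force: [-2.0, -1.1, 5.6]
finger_gap: 0.158
finger_force: 24.5
```

```bash
cat >> h.py <<'E'
def st(step_mm=0,C=P,r=None):
    """report angle about pivot, tangential force; command for a further anticlockwise step"""
    s=bot.get_state();p=s['ee_pos'];v=p[:2]-C;a=np.arctan2(v[1],v[0]);rr=np.hypot(*v)
    tg=np.array([-np.sin(a),np.cos(a)])
    print("ang",round(np.degrees(a)%360,2),"r",round(rr,4),"Ft",round(s['contact_force'][:2]@tg,2),"Fr",round(s['contact_force'][:2]@v/rr,2),"F",s['contact_force'].round(2),"yaw",np.degrees(s['eef_rot'][2]).round(2),"z",p[2].round(4),"gap",round(s['finger_gap']*85.4,1),s['finger_force'],"t",s['clock'])
    R=Ro.from_euler('xyz',s['eef_rot'])
    if step_mm:
      for k in np.linspace(.125,1,8):
        b=a+k*step_mm/1000/.1
        w=np.array([*(C+(r or rr)*np.array([np.cos(b),np.sin(b)])),p[2]])-p
        print((R.inv().apply(w)*100).round(2),round(-np.degrees(b-a),1))
E
python3 -c "
from h import *
st(8)"
```

```text
ang 198.27 r 0.099 Ft 0.37 Fr 2.24 F [-2.01 -1.05  5.61] yaw 18.85 z 0.0808 gap 13.5 24.54947143793106 t 3.825
[-0.   0.1  0. ] -0.6
[-0.   0.2  0. ] -1.1
[0.  0.3 0. ] -1.7
[0.  0.4 0. ] -2.3
[0.01 0.5  0.  ] -2.9
[0.01 0.59 0.  ] -3.4
[0.02 0.69 0.  ] -4.0
[0.02 0.79 0.  ] -4.6
```

>>> {"op": "arm_command", "data": {
  "increments": [
    {"dp": [0, 0.08, 0], "turn": -0.5},
    {"dp": [0, 0.17, 0], "turn": -1},
    {"dp": [0.003, 0.25, 0], "turn": -1.43},
    {"dp": [0.003, 0.25, 0], "turn": -1.43}
  ]
}}

```text
clock: 4.32
ee_pos: [0.5563, 0.0483, 0.0808]
eef_rot: [-3.141, -0.001, 0.354]
contact_force: [-1.2, -1.1, 6.5]
finger_gap: 0.161
finger_force: 24.6
```

```bash
python3 -c "
from h import *
st()"
```

```text
ang 199.62 r 0.099 Ft 0.62 Fr 1.5 F [-1.2  -1.08  6.46] yaw 20.29 z 0.0808 gap 13.7 24.617492258548737 t 4.325
```

>>> {"op": "arm_command", "data": {
  "increments": [
    {"dp": [0, 0.08, 0], "turn": -0.5},
    {"dp": [0, 0.17, 0], "turn": -1},
    {"dp": [0.003, 0.25, 0], "turn": -1.43},
    {"dp": [0.003, 0.25, 0], "turn": -1.43}
  ]
}}

```text
clock: 4.82
ee_pos: [0.5572, 0.0459, 0.0808]
eef_rot: [-3.142, -0.001, 0.379]
contact_force: [-1.7, -0.2, 5.6]
finger_gap: 0.16
finger_force: 24.6
```

>>> {"op": "arm_command", "data": {
  "increments": [
    {"dp": [0, 0.08, 0], "turn": -0.5},
    {"dp": [0, 0.17, 0], "turn": -1},
    {"dp": [0.003, 0.25, 0], "turn": -1.43},
    {"dp": [0.003, 0.25, 0], "turn": -1.43}
  ]
}}

```text
clock: 5.32
ee_pos: [0.5581, 0.0436, 0.0808]
eef_rot: [-3.141, -0.0, 0.404]
contact_force: [-2.0, -1.2, 5.9]
finger_gap: 0.161
finger_force: 24.6
```

>>> {"op": "arm_command", "data": {
  "increments": [
    {"dp": [0, 0.08, 0], "turn": -0.5},
    {"dp": [0, 0.17, 0], "turn": -1},
    {"dp": [0.003, 0.25, 0], "turn": -1.43},
    {"dp": [0.003, 0.25, 0], "turn": -1.43}
  ]
}}

```text
clock: 5.82
ee_pos: [0.5591, 0.0412, 0.0808]
eef_rot: [-3.142, -0.001, 0.429]
contact_force: [-2.3, -0.9, 5.4]
finger_gap: 0.16
finger_force: 24.6
```

>>> {"op": "arm_command", "data": {
  "increments": [
    {"dp": [0, 0.08, 0], "turn": -0.5},
    {"dp": [0, 0.17, 0], "turn": -1},
    {"dp": [0.003, 0.25, 0], "turn": -1.43},
    {"dp": [0.003, 0.25, 0], "turn": -1.43}
  ]
}}

```text
clock: 6.32
ee_pos: [0.5602, 0.039, 0.0808]
eef_rot: [-3.141, -0.0, 0.454]
contact_force: [-2.0, -0.6, 6.3]
finger_gap: 0.164
finger_force: 24.6
```

>>> {"op": "arm_command", "data": {
  "increments": [
    {"dp": [0, 0.08, 0], "turn": -0.5},
    {"dp": [0, 0.17, 0], "turn": -1},
    {"dp": [0.003, 0.25, 0], "turn": -1.43},
    {"dp": [0.003, 0.25, 0], "turn": -1.43}
  ]
}}

```text
clock: 6.82
ee_pos: [0.5609, 0.0375, 0.0807]
eef_rot: [-3.14, -0.0, 0.479]
contact_force: [-3.8, 1.0, 6.6]
finger_gap: 0.159
finger_force: 24.7
```

```bash
python3 -c "
from h import *
st()"
```

```text
ang 206.42 r 0.0989 Ft -2.56 Fr 2.94 F [-3.77  0.99  6.62] yaw 27.47 z 0.0807 gap 13.6 24.746001362800598 t 6.825
```

>>> {"op": "arm_command", "data": {
  "increments": [
    {"dp": [0, 0.05, 0], "turn": -0.3},
    {"dp": [0, 0.1, 0], "turn": -0.6},
    {"dp": [0, 0.1, 0], "turn": -0.6},
    {"dp": [0, 0.1, 0], "turn": -0.6}
  ]
}}

```text
clock: 7.32
ee_pos: [0.5612, 0.0369, 0.0807]
eef_rot: [-3.14, -0.0, 0.49]
contact_force: [-4.8, 2.5, 8.3]
finger_gap: 0.161
finger_force: 24.8
```

```bash
python3 -c "
from h import *
st()"
```

```text
ang 206.79 r 0.0989 Ft -4.38 Fr 3.19 F [-4.82  2.47  8.28] yaw 28.08 z 0.0807 gap 13.7 24.811128973960876 t 7.325
```

>>> {"op": "arm_command", "data": {
  "increments": [
    {"dp": [0, 0.04, 0], "turn": -0.2},
    {"dp": [0, 0.07, 0], "turn": -0.4},
    {"dp": [0, 0.07, 0], "turn": -0.4},
    {"dp": [0, 0.07, 0], "turn": -0.4}
  ]
}}

```text
clock: 7.82
ee_pos: [0.5614, 0.0366, 0.0807]
eef_rot: [-3.14, 0.0, 0.497]
contact_force: [-5.2, 3.0, 7.4]
finger_gap: 0.161
finger_force: 24.9
```

```bash
python3 -c "
from h import *
st()"
```

```text
ang 207.02 r 0.0989 Ft -5.07 Fr 3.31 F [-5.25  3.02  7.38] yaw 28.48 z 0.0807 gap 13.7 24.86359477043152 t 7.825
```

>>> {"op": "arm_command", "data": {
  "increments": [
    {"dp": [0, -0.175, 0], "turn": 1},
    {"dp": [0.01, -0.35, 0], "turn": 2},
    {"dp": [0.015, -0.525, 0], "turn": 3},
    {"dp": [0.025, -0.7, 0], "turn": 4},
    {"dp": [0.04, -0.87, 0], "turn": 5},
    {"dp": [0.055, -1.045, 0], "turn": 6},
    {"dp": [0.075, -1.22, 0], "turn": 7},
    {"dp": [0.097, -1.39, 0], "turn": 8}
  ]
}}

```text
clock: 8.82
ee_pos: [0.5564, 0.0478, 0.0808]
eef_rot: [3.141, -0.001, 0.356]
contact_force: [-0.4, -1.5, 5.9]
finger_gap: 0.162
finger_force: 24.6
```

>>> {"op": "arm_command", "data": {
  "increments": [
    {"dp": [0, -0.175, 0], "turn": 1},
    {"dp": [0.01, -0.35, 0], "turn": 2},
    {"dp": [0.015, -0.525, 0], "turn": 3},
    {"dp": [0.025, -0.7, 0], "turn": 4},
    {"dp": [0.04, -0.87, 0], "turn": 5},
    {"dp": [0.055, -1.045, 0], "turn": 6},
    {"dp": [0.075, -1.22, 0], "turn": 7},
    {"dp": [0.097, -1.39, 0], "turn": 8}
  ]
}}

```text
clock: 9.82
ee_pos: [0.5524, 0.0612, 0.0808]
eef_rot: [3.142, -0.001, 0.216]
contact_force: [-1.7, -0.7, 6.2]
finger_gap: 0.16
finger_force: 24.6
```

```bash
python3 -c "
from h import *
st()"
```

```text
ang 191.83 r 0.0992 Ft 0.38 Fr 1.79 F [-1.68 -0.74  6.16] yaw 12.39 z 0.0808 gap 13.7 24.610760807991028 t 9.825
```

>>> {"op": "arm_command", "data": {
  "increments": [
    {"dp": [0, -0.08, 0], "turn": 0.5},
    {"dp": [0, -0.17, 0], "turn": 1},
    {"dp": [0.003, -0.25, 0], "turn": 1.43},
    {"dp": [0.003, -0.25, 0], "turn": 1.43}
  ]
}}

```text
clock: 10.32
ee_pos: [0.5519, 0.0637, 0.0808]
eef_rot: [-3.142, -0.001, 0.192]
contact_force: [-0.9, -1.7, 6.5]
finger_gap: 0.161
finger_force: 24.6
```

>>> {"op": "arm_command", "data": {
  "increments": [
    {"dp": [0, -0.08, 0], "turn": 0.5},
    {"dp": [0, -0.17, 0], "turn": 1},
    {"dp": [0.003, -0.25, 0], "turn": 1.43},
    {"dp": [0.003, -0.25, 0], "turn": 1.43}
  ]
}}

```text
clock: 10.82
ee_pos: [0.5515, 0.0662, 0.0808]
eef_rot: [-3.142, -0.001, 0.167]
contact_force: [-1.2, -1.3, 6.0]
finger_gap: 0.158
finger_force: 24.6
```

>>> {"op": "arm_command", "data": {
  "increments": [
    {"dp": [0, -0.08, 0], "turn": 0.5},
    {"dp": [0, -0.17, 0], "turn": 1},
    {"dp": [0.003, -0.25, 0], "turn": 1.43},
    {"dp": [0.003, -0.25, 0], "turn": 1.43}
  ]
}}

```text
clock: 11.32
ee_pos: [0.5511, 0.0687, 0.0808]
eef_rot: [-3.141, -0.001, 0.142]
contact_force: [-1.2, 0.4, 6.0]
finger_gap: 0.161
finger_force: 24.6
```

>>> {"op": "arm_command", "data": {
  "increments": [
    {"dp": [0, -0.08, 0], "turn": 0.5},
    {"dp": [0, -0.17, 0], "turn": 1},
    {"dp": [0.003, -0.25, 0], "turn": 1.43},
    {"dp": [0.003, -0.25, 0], "turn": 1.43}
  ]
}}

```text
clock: 11.82
ee_pos: [0.5508, 0.0712, 0.0808]
eef_rot: [-3.141, -0.001, 0.117]
contact_force: [-1.3, -0.9, 6.0]
finger_gap: 0.163
finger_force: 24.6
```

>>> {"op": "arm_command", "data": {
  "increments": [
    {"dp": [0, -0.08, 0], "turn": 0.5},
    {"dp": [0, -0.17, 0], "turn": 1},
    {"dp": [0.003, -0.25, 0], "turn": 1.43},
    {"dp": [0.003, -0.25, 0], "turn": 1.43}
  ]
}}

```text
clock: 12.32
ee_pos: [0.5505, 0.0737, 0.0808]
eef_rot: [-3.141, -0.001, 0.092]
contact_force: [-1.3, -1.0, 5.5]
finger_gap: 0.164
finger_force: 24.6
```

>>> {"op": "arm_command", "data": {
  "increments": [
    {"dp": [0, -0.08, 0], "turn": 0.5},
    {"dp": [0, -0.17, 0], "turn": 1},
    {"dp": [0.003, -0.25, 0], "turn": 1.43},
    {"dp": [0.003, -0.25, 0], "turn": 1.43}
  ]
}}

```text
clock: 12.82
ee_pos: [0.5503, 0.0762, 0.0808]
eef_rot: [-3.141, -0.001, 0.067]
contact_force: [-2.2, 0.6, 6.0]
finger_gap: 0.167
finger_force: 24.6
```

>>> {"op": "arm_command", "data": {
  "increments": [
    {"dp": [0, -0.08, 0], "turn": 0.5},
    {"dp": [0, -0.17, 0], "turn": 1},
    {"dp": [0.003, -0.25, 0], "turn": 1.43},
    {"dp": [0.003, -0.25, 0], "turn": 1.43}
  ]
}}

```text
clock: 13.32
ee_pos: [0.5502, 0.0787, 0.0808]
eef_rot: [-3.141, -0.001, 0.042]
contact_force: [-2.5, -0.6, 6.4]
finger_gap: 0.163
finger_force: 24.6
```

>>> {"op": "arm_command", "data": {
  "increments": [
    {"dp": [0, -0.08, 0], "turn": 0.5},
    {"dp": [0, -0.17, 0], "turn": 1},
    {"dp": [0.003, -0.25, 0], "turn": 1.43},
    {"dp": [0.003, -0.25, 0], "turn": 1.43}
  ]
}}

```text
clock: 13.82
ee_pos: [0.5501, 0.0812, 0.0808]
eef_rot: [-3.141, -0.001, 0.017]
contact_force: [-1.2, -1.2, 6.2]
finger_gap: 0.157
finger_force: 24.6
```

>>> {"op": "arm_command", "data": {
  "increments": [
    {"dp": [0, -0.08, 0], "turn": 0.5},
    {"dp": [0, -0.17, 0], "turn": 1},
    {"dp": [0.003, -0.25, 0], "turn": 1.43},
    {"dp": [0.003, -0.25, 0], "turn": 1.43}
  ]
}}

```text
clock: 14.32
ee_pos: [0.5501, 0.0837, 0.0808]
eef_rot: [-3.141, -0.001, -0.008]
contact_force: [-1.0, -1.1, 4.6]
finger_gap: 0.16
finger_force: 24.6
```

>>> {"op": "arm_command", "data": {
  "increments": [
    {"dp": [0, -0.08, 0], "turn": 0.5},
    {"dp": [0, -0.17, 0], "turn": 1},
    {"dp": [0.003, -0.25, 0], "turn": 1.43},
    {"dp": [0.003, -0.25, 0], "turn": 1.43}
  ]
}}

```text
clock: 14.82
ee_pos: [0.5502, 0.0862, 0.0808]
eef_rot: [-3.141, -0.001, -0.033]
contact_force: [-2.0, -0.6, 5.0]
finger_gap: 0.158
finger_force: 24.6
```

>>> {"op": "arm_command", "data": {
  "increments": [
    {"dp": [0, -0.08, 0], "turn": 0.5},
    {"dp": [0, -0.17, 0], "turn": 1},
    {"dp": [0.003, -0.25, 0], "turn": 1.43},
    {"dp": [0.003, -0.25, 0], "turn": 1.43}
  ]
}}

```text
clock: 15.32
ee_pos: [0.5503, 0.0882, 0.0808]
eef_rot: [3.141, -0.001, -0.058]
contact_force: [-1.7, -1.7, 6.4]
finger_gap: 0.158
finger_force: 24.6
```

>>> {"op": "arm_command", "data": {
  "increments": [
    {"dp": [0, -0.05, 0], "turn": 0.3},
    {"dp": [0, -0.1, 0], "turn": 0.6},
    {"dp": [0, -0.1, 0], "turn": 0.6},
    {"dp": [0, -0.1, 0], "turn": 0.6}
  ]
}}

```text
clock: 15.82
ee_pos: [0.5503, 0.0888, 0.0808]
eef_rot: [3.141, -0.0, -0.069]
contact_force: [-1.5, -2.8, 6.8]
finger_gap: 0.16
finger_force: 24.7
```

```bash
python3 -c "
from h import *
st()"
```

```text
ang 175.79 r 0.0995 Ft 2.88 Fr 1.3 F [-1.51 -2.77  6.76] yaw -3.93 z 0.0808 gap 13.7 24.672078788280487 t 15.825
```

>>> {"op": "arm_command", "data": {
  "increments": [
    {"dp": [0, -0.05, 0], "turn": 0.3},
    {"dp": [0, -0.1, 0], "turn": 0.6},
    {"dp": [0, -0.1, 0], "turn": 0.6},
    {"dp": [0, -0.1, 0], "turn": 0.6}
  ]
}}

```text
clock: 16.32
ee_pos: [0.5503, 0.0894, 0.0808]
eef_rot: [3.141, -0.0, -0.079]
contact_force: [-2.3, -3.7, 6.7]
finger_gap: 0.16
finger_force: 24.7
```

```bash
python3 -c "
from h import *
st()"
```

```text
ang 175.43 r 0.0995 Ft 3.92 Fr 2.02 F [-2.32 -3.75  6.65] yaw -4.54 z 0.0808 gap 13.6 24.711554646492004 t 16.325
```

>>> {"op": "arm_command", "data": {
  "increments": [
    {"dp": [0, -0.05, 0], "turn": 0.3},
    {"dp": [0, -0.1, 0], "turn": 0.6},
    {"dp": [0, -0.1, 0], "turn": 0.6},
    {"dp": [0, -0.1, 0], "turn": 0.6}
  ]
}}

```text
clock: 16.82
ee_pos: [0.5504, 0.09, 0.0808]
eef_rot: [3.14, -0.0, -0.09]
contact_force: [-2.0, -5.0, 7.0]
finger_gap: 0.162
finger_force: 24.8
```

```bash
python3 -c "
from h import *
st()"
```

```text
ang 175.08 r 0.0995 Ft 5.16 Fr 1.6 F [-2.04 -5.    7.04] yaw -5.16 z 0.0808 gap 13.8 24.756695330142975 t 16.825
```

>>> {"op": "arm_command", "data": {
  "increments": [
    {"dp": [0, 0.175, 0], "turn": -1},
    {"dp": [0.01, 0.35, 0], "turn": -2},
    {"dp": [0.015, 0.525, 0], "turn": -3},
    {"dp": [0.025, 0.7, 0], "turn": -4},
    {"dp": [0.04, 0.87, 0], "turn": -5},
    {"dp": [0.055, 1.045, 0], "turn": -6},
    {"dp": [0.075, 1.22, 0], "turn": -7},
    {"dp": [0.097, 1.39, 0], "turn": -8}
  ]
}}

```text
clock: 17.82
ee_pos: [0.5502, 0.078, 0.0808]
eef_rot: [-3.141, -0.001, 0.051]
contact_force: [-0.7, -0.4, 5.5]
finger_gap: 0.161
finger_force: 24.6
```

>>> {"op": "arm_command", "data": {
  "increments": [
    {"dp": [0, 0.175, 0], "turn": -1},
    {"dp": [0.01, 0.35, 0], "turn": -2},
    {"dp": [0.015, 0.525, 0], "turn": -3},
    {"dp": [0.025, 0.7, 0], "turn": -4},
    {"dp": [0.04, 0.87, 0], "turn": -5},
    {"dp": [0.055, 1.045, 0], "turn": -6},
    {"dp": [0.075, 1.22, 0], "turn": -7},
    {"dp": [0.097, 1.39, 0], "turn": -8}
  ]
}}

```text
clock: 18.82
ee_pos: [0.5518, 0.0642, 0.0808]
eef_rot: [-3.141, -0.001, 0.191]
contact_force: [-1.5, 0.3, 5.2]
finger_gap: 0.16
finger_force: 24.6
```

>>> {"op": "arm_command", "data": {
  "increments": [
    {"dp": [0, 0.05, 0], "turn": -0.3},
    {"dp": [0, 0.05, 0], "turn": -0.3},
    {"dp": [0, 0.05, 0], "turn": -0.3}
  ]
}}

```text
clock: 19.2
ee_pos: [0.552, 0.0635, 0.0808]
eef_rot: [-3.141, -0.001, 0.196]
contact_force: [-1.9, -0.2, 5.3]
finger_gap: 0.156
finger_force: 24.6
```

```bash
python3 -c "
from h import *
st()"
```

```text
ang 190.45 r 0.0992 Ft -0.2 Fr 1.91 F [-1.91 -0.15  5.31] yaw 11.21 z 0.0808 gap 13.4 24.640461802482605 t 19.2
```

Another 0.6° (1 mm), then release.

>>> {"op": "arm_command", "data": {
  "increments": [
    {"dp": [0, 0.05, 0], "turn": -0.3},
    {"dp": [0, 0.1, 0], "turn": -0.6},
    {"dp": [0, 0.1, 0], "turn": -0.6},
    {"dp": [0, 0.1, 0], "turn": -0.6}
  ]
}}

```text
clock: 19.7
ee_pos: [0.5521, 0.0625, 0.0808]
eef_rot: [-3.141, -0.001, 0.206]
contact_force: [-1.4, -1.1, 5.7]
finger_gap: 0.165
finger_force: 24.6
```

```bash
python3 -c "
from h import *
st()"
```

```text
ang 191.03 r 0.0992 Ft 0.79 Fr 1.54 F [-1.36 -1.07  5.68] yaw 11.81 z 0.0808 gap 14.1 24.639150202274323 t 19.7
```

>>> {"op": "arm_command", "data": {
  "increments": [
    {"dp": [0, 0, 0], "turn": 0},
    {"dp": [0, 0, 0], "turn": 0},
    {"dp": [0, 0, 0], "turn": 0},
    {"dp": [0, 0, 0], "turn": 0},
    {"dp": [0, 0, 0], "turn": 0}
  ],
  "hand": 5
}}

```text
clock: 20.32
ee_pos: [0.5518, 0.0624, 0.0803]
eef_rot: [3.142, 0.0, 0.206]
contact_force: [-0.6, -1.2, -0.0]
finger_gap: 0.589
finger_force: 0.0
```

>>> {"op": "arm_command", "data": {
  "increments": [
    {"dp": [0, 0, -2], "turn": 0},
    {"dp": [0, 0, -5], "turn": 0},
    {"dp": [0, 0, -7.5], "turn": 0},
    {"dp": [0, 0, -9], "turn": 0},
    {"dp": [0, 0, -9], "turn": 0}
  ]
}}

```text
clock: 20.95
ee_pos: [0.5523, 0.0626, 0.1709]
eef_rot: [-3.141, -0.001, 0.206]
contact_force: [-0.9, -0.8, -0.4]
finger_gap: 0.583
finger_force: 0.0
```

```bash
python3 -c "
from h import *
i=bot.capture('top')
cv2.imwrite('pics/c2.png',cv2.resize(i[120:255,200:340],None,fx=4,fy=4,interpolation=cv2.INTER_CUBIC)[:,:,::-1])
b=P+.055*np.array([np.cos(np.radians(11.05)),np.sin(np.radians(11.05))]);print(b)
to(*b,.13,11)"
```

```text
[0.70348032 0.09204161]
dp [15.46  0.22  3.99] turn 0.8 pos [0.5517 0.0625 0.17  ] rpy [-3.1414e+00  1.0000e-04  2.0630e-01] F [ 0.11 -0.37 -0.9 ] q7 [-0.84  0.19  0.73  1.78 -0.13  1.23 -1.43] t 21.0
```

View pics/c2.png

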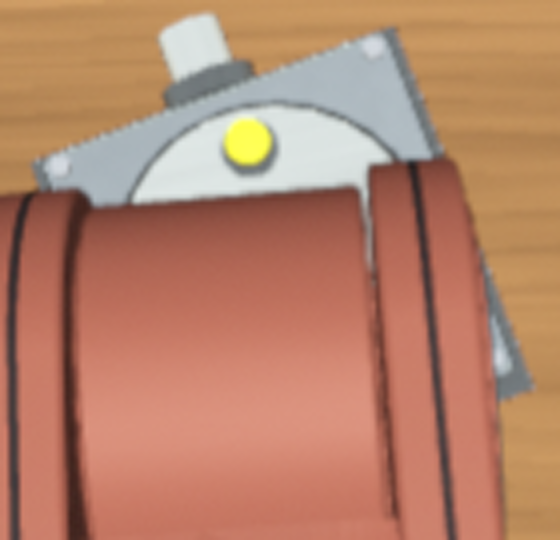

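The button is now at crop (247,142), and the arm covers the rest of the drive. I'll check its position, then shut the fingers and move above it.

```bash
python3 -c "
from h import *
print(at('top',247.5/4-.5+200,142.5/4-.5+120,.084))"
```

```text
[0.70176585 0.09248545 0.084     ]
```

>>> {"op": "arm_command", "data": {
  "increments": [
    {"dp": [2, 0, 0], "turn": 0},
    {"dp": [5, 0.1, 0], "turn": 0},
    {"dp": [8.5, 0.1, 0], "turn": 0},
    {"dp": [11.5, 0.2, 0], "turn": 0},
    {"dp": [14, 0.2, 0.5], "turn": 0},
    {"dp": [15.1, 0.2, 1.5], "turn": 0},
    {"dp": [15.3, 0.2, 3], "turn": 0},
    {"dp": [15.3, 0.2, 4], "turn": 0}
  ],
  "hand": 0
}}

```text
clock: 22.0
ee_pos: [0.7008, 0.0914, 0.1285]
eef_rot: [-3.142, 0.002, 0.206]
contact_force: [-0.4, 0.9, -0.4]
finger_gap: 0.001
finger_force: 0.0
```

```bash
python3 -c "
from h import *
to(.7028,.0925,.0755,11.8)
print(bot.get_state()['finger_gap'])"
```

```text
dp [ 0.23 -0.06  5.3 ] turn -0.0 pos [0.7008 0.0914 0.1285] rpy [-3.1416e+00  2.1000e-03  2.0570e-01] F [-0.4   0.86 -0.43] q7 [-0.65  0.57  0.68  1.43 -0.36  1.27 -1.31] t 22.0
0.0009971679076064245
```

>>> {"op": "arm_command", "data": {
  "increments": [
    {"dp": [0.1, 0, 1], "turn": 0},
    {"dp": [0.1, 0, 2], "turn": 0},
    {"dp": [0.1, 0, 3], "turn": 0},
    {"dp": [0.1, 0, 3.7], "turn": 0},
    {"dp": [0.1, 0, 4], "turn": 0},
    {"dp": [0.1, 0, 4], "turn": 0}
  ]
}}

```text
clock: 22.75
ee_pos: [0.703, 0.0919, 0.0902]
eef_rot: [3.142, 0.0, 0.206]
contact_force: [0.3, 0.1, 0.3]
finger_gap: -0.0
finger_force: 0.0
```

```bash
python3 -c "
from h import *
to(.7028,.0925,.0755,11.8)"
```

```text
dp [-0.01 -0.06  1.47] turn 0.0 pos [0.703  0.0919 0.0902] rpy [3.1415e+00 2.0000e-04 2.0600e-01] F [0.3  0.12 0.29] q7 [-0.64  0.6   0.66  1.46 -0.38  1.21 -1.29] t 22.75
```

>>> {"op": "arm_command", "data": {
  "increments": [
    {"dp": [0, 0, 0.3], "turn": 0},
    {"dp": [0, 0, 0.6], "turn": 0},
    {"dp": [0, 0, 0.8], "turn": 0},
    {"dp": [0, 0, 1.0], "turn": 0},
    {"dp": [0, 0, 1.2], "turn": 0},
    {"dp": [0, 0, 1.2], "turn": 0}
  ]
}}

```text
clock: 23.5
ee_pos: [0.7029, 0.0919, 0.0781]
eef_rot: [3.142, 0.0, 0.206]
contact_force: [0.2, -0.4, 0.2]
finger_gap: 0.003
finger_force: 0.0
```

>>> {"op": "arm_command", "data": {
  "increments": [
    {"dp": [0, 0, 0.1], "turn": 0},
    {"dp": [0, 0, 0.2], "turn": 0}
  ]
}}

```text
clock: 23.75
ee_pos: [0.7031, 0.092, 0.0763]
eef_rot: [3.142, -0.0, 0.206]
contact_force: [0.4, 0.3, -0.8]
finger_gap: 0.001
finger_force: 0.0
```

>>> {"op": "arm_command", "data": {
  "increments": [
    {"dp": [0, 0, 0.1], "turn": 0},
    {"dp": [0, 0, 0.15], "turn": 0}
  ]
}}

```text
clock: 24.0
ee_pos: [0.7029, 0.092, 0.0747]
eef_rot: [3.142, 0.0, 0.206]
contact_force: [1.0, -0.8, -0.3]
finger_gap: 0.003
finger_force: 0.0
```

No force even below the home height, so I'll look.

```bash
python3 -c "
from h import *
i=bot.capture('side')
cv2.imwrite('pics/c3.png',cv2.resize(i[150:250,210:345],None,fx=5,fy=5,interpolation=cv2.INTER_CUBIC)[:,:,::-1])
print(bot.get_state()['contact_force'])"
```

```text
[-0.21632915  0.00185164  0.51716134]
```

View pics/c3.png

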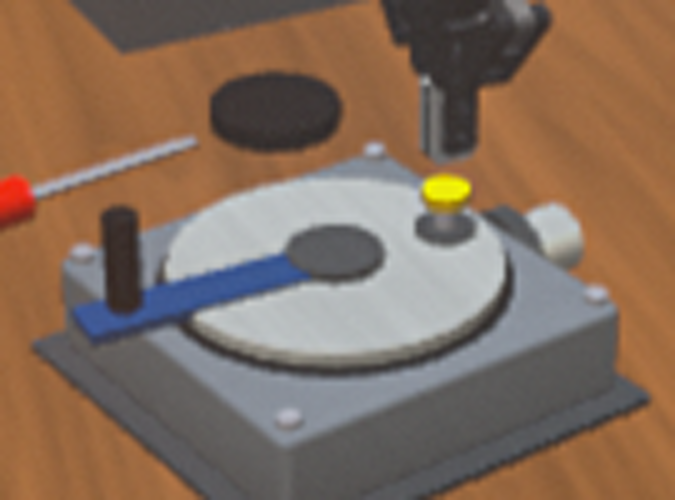

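The button (446,188) is still up, and the fingertips (447,157) sit apart from it in the image. I'll work out by how much.

```bash
python3 -c "
from h import *
S=lambda x,y,z:at('side',(x+.5)/5-.5+210,(y+.5)/5-.5+150,z).round(4)
for z in (.075,.085,.095,.105):print(z,S(448,157,z))
print(S(446,188,.084),S(120,213,.112))
i=bot.capture('top')
cv2.imwrite('pics/c4.png',cv2.resize(i[90:255,200:340],None,fx=3.6,fy=3.6,interpolation=cv2.INTER_CUBIC)[:,:,::-1])
"
```

```text
0.075 [0.7185 0.1371 0.075 ]
0.085 [0.7128 0.1195 0.085 ]
0.095 [0.707  0.1019 0.095 ]
0.105 [0.7013 0.0844 0.105 ]
[0.7038 0.0941 0.084 ] [0.5523 0.0635 0.112 ]
```

View pics/c4.png

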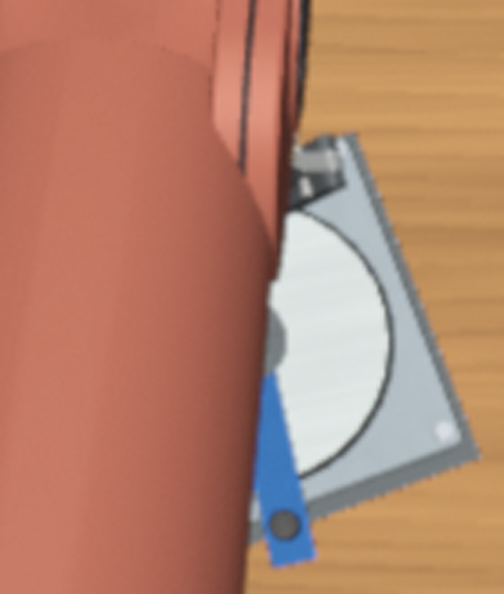

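The lever is where it was left. The fingertips are over the button laterally but about 15 mm above it, so the tips sit higher than the nominal TCP. I'll go on down, guarded by force.

>>> {"op": "arm_command", "data": {
  "increments": [
    {"dp": [0, 0, 0.15], "turn": 0},
    {"dp": [0, 0, 0.3], "turn": 0},
    {"dp": [0, 0, 0.45], "turn": 0},
    {"dp": [0, 0, 0.6], "turn": 0},
    {"dp": [0, 0, 0.6], "turn": 0}
  ]
}}

```text
clock: 24.72
ee_pos: [0.7029, 0.092, 0.0686]
eef_rot: [3.142, 0.0, 0.206]
contact_force: [-1.1, -0.6, 0.9]
finger_gap: 0.001
finger_force: 0.0
```

>>> {"op": "arm_command", "data": {
  "increments": [
    {"dp": [0, 0, 0.1], "turn": 0},
    {"dp": [0, 0, 0.2], "turn": 0},
    {"dp": [0, 0, 0.3], "turn": 0},
    {"dp": [0, 0, 0.3], "turn": 0}
  ]
}}

```text
clock: 25.22
ee_pos: [0.7029, 0.092, 0.0657]
eef_rot: [-3.142, 0.0, 0.206]
contact_force: [-0.7, 0.5, -0.1]
finger_gap: -0.005
finger_force: 0.0
```

```bash
python3 -c "
from h import *
i=bot.capture('side')
cv2.imwrite('pics/c5.png',cv2.resize(i[150:250,210:345],None,fx=5,fy=5,interpolation=cv2.INTER_CUBIC)[:,:,::-1])
print(bot.get_state()['contact_force'])"
```

```text
[-0.00549288  0.03388784  1.19643241]
```

View pics/c5.png

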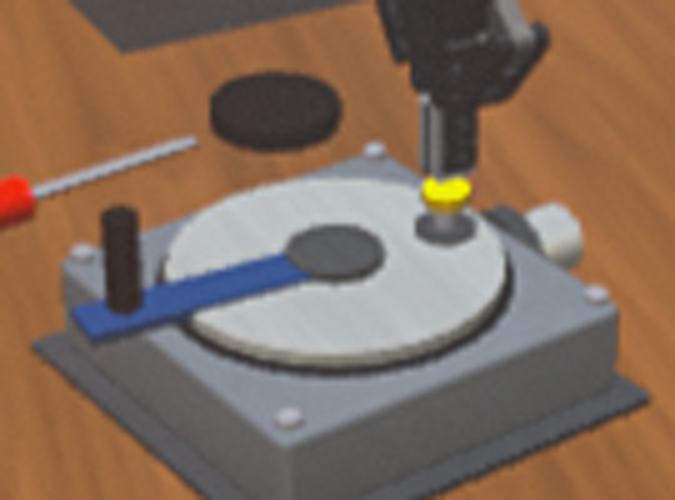

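The tips (443,178) are now just above the button's top face (446,188). I'll continue in small guarded steps.

>>> {"op": "arm_command", "data": {
  "increments": [
    {"dp": [0, 0, 0.1], "turn": 0},
    {"dp": [0, 0, 0.2], "turn": 0},
    {"dp": [0, 0, 0.3], "turn": 0},
    {"dp": [0, 0, 0.3], "turn": 0}
  ]
}}

```text
clock: 25.78
ee_pos: [0.7029, 0.0919, 0.0627]
eef_rot: [3.142, 0.0, 0.206]
contact_force: [-0.9, 0.2, 0.1]
finger_gap: -0.001
finger_force: 0.0
```

>>> {"op": "arm_command", "data": {
  "increments": [
    {"dp": [0, 0, 0.1], "turn": 0},
    {"dp": [0, 0, 0.2], "turn": 0},
    {"dp": [0, 0, 0.2], "turn": 0}
  ]
}}

```text
clock: 26.15
ee_pos: [0.703, 0.0919, 0.0607]
eef_rot: [3.142, 0.0, 0.206]
contact_force: [0.5, -0.1, 0.8]
finger_gap: 0.004
finger_force: 0.0
```

>>> {"op": "arm_command", "data": {
  "increments": [
    {"dp": [0, 0, 0.1], "turn": 0},
    {"dp": [0, 0, 0.2], "turn": 0},
    {"dp": [0, 0, 0.2], "turn": 0}
  ]
}}

```text
clock: 26.52
ee_pos: [0.7029, 0.092, 0.0587]
eef_rot: [3.142, 0.0, 0.206]
contact_force: [-0.3, -0.2, -0.4]
finger_gap: -0.002
finger_force: 0.0
```

>>> {"op": "arm_command", "data": {
  "increments": [
    {"dp": [0, 0, 0.1], "turn": 0},
    {"dp": [0, 0, 0.2], "turn": 0},
    {"dp": [0, 0, 0.2], "turn": 0}
  ]
}}

```text
clock: 26.9
ee_pos: [0.7031, 0.092, 0.0569]
eef_rot: [3.142, -0.0, 0.206]
contact_force: [0.2, -0.6, 0.8]
finger_gap: -0.0
finger_force: 0.7
```

>>> {"op": "arm_command", "data": {
  "increments": [
    {"dp": [0, 0, 0.1], "turn": 0},
    {"dp": [0, 0, 0.2], "turn": 0},
    {"dp": [0, 0, 0.2], "turn": 0}
  ]
}}

```text
clock: 27.28
ee_pos: [0.703, 0.092, 0.0547]
eef_rot: [3.141, -0.0, 0.206]
contact_force: [1.2, 0.4, 1.3]
finger_gap: 0.003
finger_force: 0.6
```

```bash
cat >> h.py <<'E'
def yel():
    i=bot.capture('side').astype(int)[170:210,280:315];m=(i[...,0]>150)&(i[...,1]>140)&(i[...,2]<90)
    y,x=np.nonzero(m);print("yellow n",len(y),"rows",y.min()+170,y.max()+170,"cols",x.min()+280,x.max()+280,"cen",x.mean()+280,y.mean()+170)
E
python3 -c "
from h import *
yel();st()
for f in('c3','c5'):
    i=cv2.resize(cv2.imread(f'pics/{f}.png'),None,fx=.2,fy=.2,interpolation=cv2.INTER_AREA).astype(int)[...,::-1]
    m=(i[...,0]>150)&(i[...,1]>140)&(i[...,2]<90);y,x=np.nonzero(m);print(len(y),y.min()+150,y.max()+150,x.mean()+210,y.mean()+150)"
```

```text
yellow n 17 rows 189 192 cols 294 303 cen 298.11764705882354 190.47058823529412
ang 11.07 r 0.0545 Ft -0.54 Fr 0.88 F [ 0.97 -0.36  1.42] yaw 11.81 z 0.0547 gap 0.2 0.39592391811311245 t 27.325
47 185 190 298.7659574468085 187.31914893617022
44 185 190 298.72727272727275 187.5909090909091
```

The button is moving down, so I'll keep pressing.

>>> {"op": "arm_command", "data": {
  "increments": [
    {"dp": [0, 0, 0.1], "turn": 0},
    {"dp": [0, 0, 0.2], "turn": 0},
    {"dp": [0, 0, 0.2], "turn": 0}
  ]
}}

```text
clock: 27.7
ee_pos: [0.703, 0.0919, 0.0527]
eef_rot: [3.142, -0.0, 0.206]
contact_force: [0.0, 0.3, 0.9]
finger_gap: 0.002
finger_force: 0.7
```

>>> {"op": "arm_command", "data": {
  "increments": [
    {"dp": [0, 0, 0.1], "turn": 0},
    {"dp": [0, 0, 0.2], "turn": 0},
    {"dp": [0, 0, 0.2], "turn": 0}
  ]
}}

```text
clock: 28.08
ee_pos: [0.7029, 0.0919, 0.0507]
eef_rot: [3.142, 0.0, 0.206]
contact_force: [1.0, -0.4, 0.6]
finger_gap: -0.003
finger_force: 0.6
```

```bash
python3 -c "
from h import *
yel();st()"
```

```text
yellow n 16 rows 191 193 cols 294 302 cen 297.9375 192.0625
ang 11.06 r 0.0544 Ft 0.09 Fr -0.98 F [-0.98 -0.1   0.67] yaw 11.81 z 0.0507 gap 0.0 0.4914844734594226 t 28.125
```

Still descending. I'll press until the force rises at the stop.

>>> {"op": "arm_command", "data": {
  "increments": [
    {"dp": [0, 0, 0.1], "turn": 0},
    {"dp": [0, 0, 0.15], "turn": 0},
    {"dp": [0, 0, 0.15], "turn": 0}
  ]
}}

```text
clock: 28.5
ee_pos: [0.7032, 0.092, 0.05]
eef_rot: [-3.141, -0.001, 0.206]
contact_force: [-0.8, -0.7, 6.6]
finger_gap: 0.004
finger_force: 3.2
```

>>> {"op": "arm_command", "data": {
  "increments": [
    {"dp": [0, 0, 0.1], "turn": 0},
    {"dp": [0, 0, 0.15], "turn": 0},
    {"dp": [0, 0, 0.15], "turn": 0}
  ]
}}

```text
clock: 28.88
ee_pos: [0.7036, 0.092, 0.0496]
eef_rot: [-3.141, -0.002, 0.206]
contact_force: [-2.9, -0.4, 13.8]
finger_gap: 0.003
finger_force: 6.7
```

The stop was reached at 14 N. I'll lift straight up and verify.

>>> {"op": "arm_command", "data": {
  "increments": [
    {"dp": [0, 0, -1], "turn": 0},
    {"dp": [0, 0, -3], "turn": 0},
    {"dp": [0, 0, -6], "turn": 0},
    {"dp": [0, 0, -10], "turn": 0},
    {"dp": [0, 0, -14], "turn": 0},
    {"dp": [0, 0, -16], "turn": 0},
    {"dp": [0, 0, -16], "turn": 0}
  ]
}}

```text
clock: 29.75
ee_pos: [0.7036, 0.0919, 0.2092]
eef_rot: [3.142, -0.002, 0.206]
contact_force: [0.0, 0.3, -0.6]
finger_gap: 0.003
finger_force: 0.0
```

```bash
python3 -c "
from h import *
yel();st()
i=bot.capture('side')
cv2.imwrite('pics/c6.png',cv2.resize(i[150:250,210:345],None,fx=5,fy=5,interpolation=cv2.INTER_CUBIC)[:,:,::-1])"
```

```text
yellow n 44 rows 188 193 cols 294 303 cen 298.8181818181818 190.63636363636363
ang 11.1 r 0.0544 Ft -0.19 Fr 0.41 F [ 0.44 -0.11 -0.69] yaw 11.8 z 0.2073 gap -0.3 0.0 t 29.8
```

View pics/c6.png

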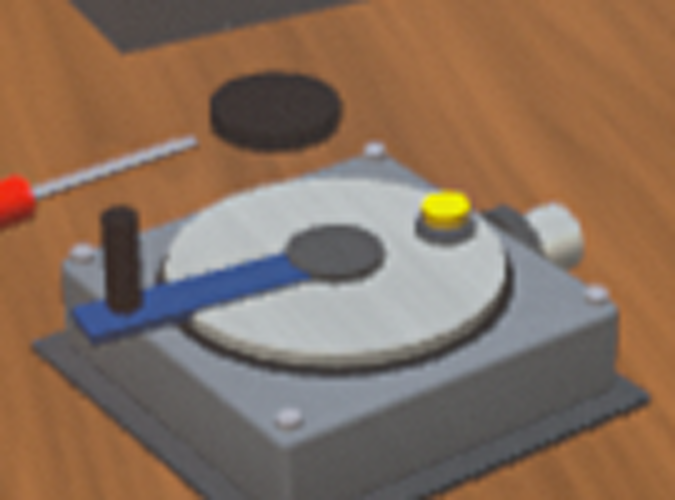

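The button (446,208) sits down on its collar. It moved 3.3 px, which matches about 8 mm, and the lever is unmoved.

```bash
python3 -c "
from workcell import bot
print(bot.finish_job())"
```

```text
the job is handed in; nothing more can be done
None
```

The job is handed in: I felt both ends of the free play at about 5 N, 32° (roughly 55 mm at the post) apart, left the lever at their middle, and pressed the yellow button to its stop (about 8 mm, peak 14 N); I touched nothing else on the desk and finished at about 30 s.

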